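Set a sine plate on a setup block and hold it down

TASK

Slide the drilled steel setup block, lying flat and end-on, squarely under the sine plate's free end roll where the gap is wide enough, with the roll well on to the block, and let it go there without shifting the hinged plate. Then press the plate's free end down with firm hand pressure until the roll sits tight on the block, and finish still holding it pressed down, not touching the block, so that the clamp can be tightened. Leave the other tools alone.

Things in the scene. Friction and masses are not known exactly. Their poses are not given: they have to be found in the camera images.
- sine_base: Flat steel base, 96 x 230 x 18 mm, fixed. Origin: centre of its underside, on the bench. +y runs along it from hinge to free roll end, x across, z up. Hinge axis at y = -85, 28 mm above the bench. Its bare upper face (18 mm up) reaches to y = +115: past the hinged plate it is a clear ledge. A clamp boss with black knob, 36 mm high, stands at x = +52 to +82, y = -26 to 0 mm.
- sine_top: Hinged steel plate, 75 mm wide, 149 long, 16 thick. Origin on the hinge axis; own y along it to the free end (at y = 139), z normal to it. Underside 4 mm, upper face 20 mm above the line of the roll axes. Its lean is the opening angle: 0.24 to 0.29 rad at the start, 0.20 with the roll on the block. A stiff strut keeps it where it is left; about 6 N down at the free end moves it.
- roll (a point): Centre of the free end roll, a steel cylinder 20 mm in diameter, 75 mm long, across the underside of the hinged plate, 127 mm from the hinge axis. Gap between roll and base = its height above the bench - 28 mm: 30 to 36 mm at the start. The gap narrows towards the hinge.
- press_spot (a point): Point on the upper face of the hinged plate, on its centre line, 122 mm from the hinge axis, about above the roll: a good place to press. It moves with the plate; with the roll on the block it is about 72 mm above the bench.
- block_center (a point): Centre of the setup block: loose ground steel block, 76.2 x 50.8 x 25.4 mm, about 0.6 kg, with drilled holes in its faces, lying flat on the bench (centre 12.7 mm up). Own x is its 76.2 mm length, y its 50.8 mm width, z up. Only its 25.4 mm height goes under the roll.
- v_block: Bystander: dark steel V-block, 66 x 50 x 40 mm. Origin: centre of its underside.
- square: Bystander: engineer's square lying flat, stock 80 mm, blade 110 mm, 16 mm high. Origin: under the middle of the stock; the blade points along own +x.
- parallel: Bystander: flat steel parallel bar, 150 x 25 x 12 mm. Origin: centre of its underside, own x along it.
- tool_tray: Bystander: cardboard tray of hand tools, 240 x 340 mm, 55 mm high, tools up to 60 mm. Origin: centre of its underside; does not move.

How it is judged (in metres and radians):
On the way, in this order (a step that is already met when the one before it is completed fails the run):
1. the block lies flat and square under the free roll, let go, and the hinged plate is still where it stood (x of block_center in the frame of sine_base between -0.012 and 0.012 m and y of block_center in the frame of sine_base between 0.012 and 0.0695 m and z of block_center in the frame of sine_base between 0.028 and 0.0335 m and angle between block_center's own z axis and vertical below 0.04 rad and angle between the x axis of block_center and the y axis of sine_base, either way round below 0.14 rad and contact force between the fingers and setup_block below 0.5 N and distance of roll from where it was at the start of the episode below 0.003 m), for 0.2 s.
2. the plate is pressed down until its roll sits on the block (x of block_center in the frame of sine_base between -0.012 and 0.012 m and y of block_center in the frame of sine_base between 0.012 and 0.0695 m and z of block_center in the frame of sine_base between 0.028 and 0.0335 m and angle between block_center's own z axis and vertical below 0.04 rad and angle between the x axis of block_center and the y axis of sine_base, either way round below 0.14 rad and contact force between the fingers and setup_block below 0.5 N and z of roll in the frame of sine_base below 0.0546 m and contact force between the fingers and sine_top above 5 N), for 0.2 s.
At the end, for the whole second after the job is handed in: Block let go, flat on the base under the free roll: centred within 12 mm, square within 0.14 rad, roll axis 8 mm or more inside its end. Roll on the block (axis within 1.2 mm of 53.4 mm above the bench) with over 2 N, fingers still pushing the plate with over 5 N (all of step 2 and z of roll in the frame of sine_base above 0.052 m and contact force between sine_top and setup_block above 2 N and linear speed of setup_block below 0.01 m/s); the arm keeps its last pose, push and grip.
It fails at once if the V-block is disturbed (moved more than 15 mm) (distance of v_block from where it was at the start of the episode above 0.015 m).
It fails at once if the square is disturbed (moved more than 15 mm) (distance of square from where it was at the start of the episode above 0.015 m).
It fails at once if the parallel is disturbed (moved more than 15 mm) (distance of parallel from where it was at the start of the episode above 0.015 m).
It fails at once if the plate is hit or leaned on with more than 60 N (contact force between the fingers and sine_top above 60 N).
It also fails if it takes over 48 s, if anything falls off the work surface, if the arm or the gripper's body presses on something with over 40 N, if the wrist force passes 120 N, or if a joint passes its speed limit or range.

ROBOT

A 6-joint arm with a two-finger parallel gripper is mounted at the origin on the work surface. World frame = base frame: x ahead of the robot, y to its left, z up, the work surface at z = 0. Lengths are in mm, angles in rad, forces in N, time in s.
With the tool pointing down it reaches from about 350 to 950 mm from the base axis. Payload 17.4 kg.
Tool frame: the origin (TCP) lies on the centre line of the jaws, within the pads' length; the fingertips stand 17 mm ahead of it and the grasp point (between the pads) lies 2 mm behind it; y points along the fingers, x is the direction in which the jaws open and shut, and the axes are right-handed (so a half turn about y gives the same grasp; the last joint's range is limited). The gripper opens to 93 mm and grips with 3 to 60 N. Pads are 15 mm wide; open, the fingers measure 128 mm over their backs; the gripper's body (75 mm by 188 mm) begins 65 mm behind the grasp point.
Start: joints at [-1.184, 0.116, 1.442, -0, 1.584, -0.038], TCP at [278.185, -615.017, 235.646] pointing down, gripper open.
Joint ranges: [-2.83, 2.83], [-0.83, 2.19], [0.07, 2.5], [-1.14, 4.28], [0.01, 3], [-2.97, 2.97]. Speed limits (rad/s): [1.89, 1.89, 2.22, 3.14, 3.14, 3.14].

INTERFACE

Orientations are given as a unit quaternion [w, x, y, z].
In Python, from station import manip gives the robot as it stands.
- The arm moves only by the shell command python3 -m crank 'ROWS'. ROWS is JSON, one flat list of numbers, 5 for each row, row after row: the finger opening in mm, from 0 to 93, then the shift along the tool's x, y, z in mm, then the turn about the tool's y in degrees. A call has 1 to 20 rows; each row is the pose to reach, as a shift and turn from the pose measured when the call began, along the tool's axes at that moment; what a row does not reach only later rows make up. A row lasts 1/12 s, in which the tool goes at most 41.7 mm and 7.16 degrees, less where a joint would pass 70% of its speed; a pose out of reach is approached as far as the arm can. A call with a gripper value outside its range is refused whole. The fingers move at their own pace and stop on an object; the grip force is fixed at half the most. Time passes only in rows, so rows that repeat a pose let the fingers close. It gives the time, the measured TCP pose, the force and the opening at its end, in the units of the state.
- manip.get_obs(): the state, without advancing time (a new reading comes with each control period).
- manip.read_camera(name): name is "scene" or "top"; returns (picture, depth): 384x512x3 uint8, red, green, blue; 384x512 float32, mm along the optical axis (not along the pixel's ray), 0 where there is no reading.
- manip.get_calibration(name): a dict with "mtx" (3x3 intrinsics, pixels), "position" and "rotation" of the camera in the world. Camera axes: x right, y down, z forward; pixel columns grow to the right and rows downward; lengths in mm; the calibration is good to about 2 mm. A picture is of the moment at which its call begins. get_calibration takes no time and is no camera call.
- manip.finish_job(): hands the job in, once; it reports no verdict.
Trained networks look in the newest picture that a camera, given by its name, has taken for a name from the list of things; names that differ only in an ending like _2 or _b are one class to them, and where a whole thing is asked for, a point or a joint stands for the part that bears it (a point fixed in the world has none). Each returns a list of dicts, best first, with "p" (0 to 1); they miss things now and then, are a little off and sometimes report something else, mostly with a low value. They report only what shows in the picture. A call takes as long as a camera call.
- manip.look_for(camera, query): "box" ([left, top, right, bottom] in pixels, round what is visible of it).
- manip.trace(camera, query): "pixels" (384x512 bool, what is visible of it) and "box" ([left, top, right, bottom] in pixels, round what is visible of it).
- manip.place_of(camera, query): "xy" ([column, row] in pixels: a listed point, or the origin of a listed thing).
The state is a dict: "time_s": time; "q": joint angles; "dq": joint speeds; "joint_torque": joint torques, N m; "eef_pos": TCP position; "eef_rot": TCP orientation; "contact_force": force on the tool from outside, world axes, zero at the start; "wrist_torque": the same for the moment, N m; "finger_gap": opening from 0.0 (shut) to 1.0 (fully open).
Only numpy, scipy, OpenCV 4.12 (cv2) and the standard library are available. Lean on these libraries where they do the work, as an engineer would, in place of code of your own. Each camera call takes 0.05 s, during which the arm holds its last target.

## Working session

There is one attempt and no reset: what is moved stays moved. The work goes in short steps, Python scripts to look and compute and a shell command to move; the robot and the scene stay as the last step left them, time stands still between calls to the robot, and variables do not carry over. Pictures are saved under pics/ and viewed, and the job is handed in when it is done.

```bash
ls; mkdir -p pics
cat > h.py <<'E'
import numpy as np, cv2
from station import manip
def px2w(cam,uv,depth):
    c=manip.get_calibration(cam);K=np.array(c["mtx"]);R=np.array(c["rotation"]);t=np.array(c["position"])
    r=np.linalg.inv(K)@np.array([uv[0],uv[1],1.0]);return R@(r*depth)+t
def px2z(cam,uv,z):
    c=manip.get_calibration(cam);K=np.array(c["mtx"]);R=np.array(c["rotation"]);t=np.array(c["position"])
    r=R@(np.linalg.inv(K)@np.array([uv[0],uv[1],1.0]));return t+r*(z-t[2])/r[2]
def w2px(cam,p):
    c=manip.get_calibration(cam);K=np.array(c["mtx"]);R=np.array(c["rotation"]);t=np.array(c["position"])
    q=K@(R.T@(np.array(p)-t));return q[:2]/q[2]
def cloud(cam,d):
    c=manip.get_calibration(cam);K=np.array(c["mtx"]);R=np.array(c["rotation"]);t=np.array(c["position"])
    v,u=np.mgrid[0:384,0:512];r=np.stack([u,v,np.ones_like(u)],-1)@np.linalg.inv(K).T
    return (r*d[...,None])@R.T+t
E
python3 - <<'E'
from h import *
for n in("scene","top"):
    p,d=manip.read_camera(n);cv2.imwrite(f"pics/{n}0.png",p[...,::-1]);np.save(f"{n}0.npy",d);np.save(f"{n}0p.npy",p)
    c=manip.get_calibration(n);print(n,np.round(c["position"]),np.round(c["rotation"],3).tolist(),c["mtx"])
    for q in("sine_base","sine_top","roll","press_spot","block_center"):
        print(q,[(np.round(r["xy"],1),round(r["p"],2)) for r in manip.place_of(n,q)][:3])
print(manip.get_obs())
E
```

```text
pics
scene [1244. -811.  961.] [-0.386, 0.861, 0.301, -0.135] [[438.4671318    0.         252.57668157]
 [  0.         438.4671318  192.73915007]
 [  0.           0.           1.        ]]
sine_base [(array([230.1, 221. ]), 0.77)]
sine_top [(array([215.5, 232. ]), 0.91)]
roll [(array([233.8, 197.2]), 0.95), (array([324. , 183.5]), 0.36)]
press_spot [(array([234.8, 197. ]), 0.91)]
block_center [(array([272. , 157.9]), 0.79)]
top [ 434.  -19. 1245.] [0.046, -0.705, 0.705, -0.063] [[430.60180844   0.         250.27180196]
 [  0.         430.60180844 198.2096781 ]
 [  0.           0.           1.        ]]
sine_base [(array([272.3, 211.2]), 0.97), (array([160.2, 157.8]), 0.35)]
sine_top [(array([300.4, 204.7]), 0.85)]
roll [(array([258.1, 214. ]), 0.87)]
press_spot [(array([263.7, 205.8]), 0.85)]
block_center [(array([164.2, 232.3]), 0.83)]
{'time_s': 0.6, 'q': array([-1.18381393e+00,  1.15983787e-01,  1.44163436e+00, -1.55242115e-05,
        1.58401937e+00, -3.77951767e-02]), 'dq': array([-1.55131380e-03,  1.43298452e-03, -1.71992614e-04,  6.77825731e-05,
       -1.03093694e-03,  2.31844549e-04]), 'joint_torque': array([-5.72997760e-04, -7.20678449e+01, -6.22558880e+01,  7.79403979e-02,
        1.82239880e-02,  3.63726235e-05]), 'eef_pos': array([ 278.16523447, -615.00420584,  235.63572489]), 'eef_rot': array([ 0.59416745, -0.59415824,  0.38338348, -0.38335119]), 'contact_force': array([-0.94558756, -0.17518788,  0.22486056]), 'wrist_torque': array([0.05329122, 0.00529634, 0.0193859 ]), 'finger_gap': 1.0038416501762533}
```

View images.

View pics/scene0.png

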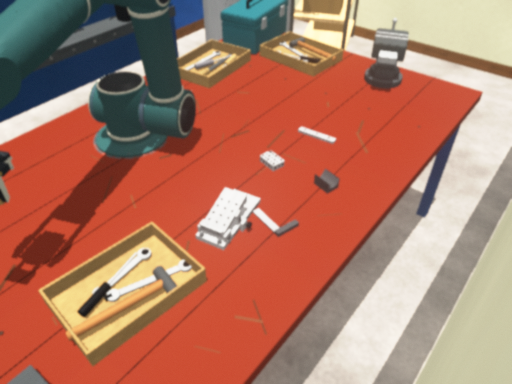

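View pics/top0.png

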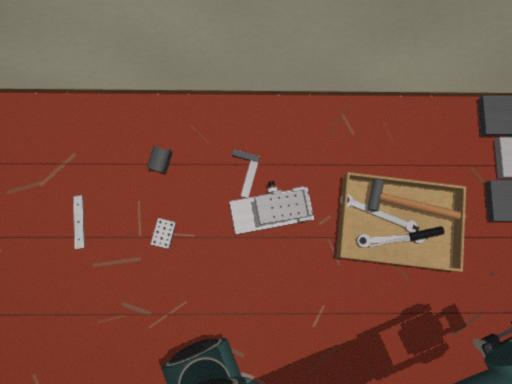

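The scene view shows the sine plate near (228,217), the block at (272,160), the square at (275,222), V-block (327,180), parallel (317,134) and tray (125,290). In the top view the base is at (272,210) with its bare ledge on the left (235,215), and the block is at (163,233).

```bash
sed -i 's/R=np.array(c\["rotation"\])/R=_R(c["rotation"])/' h.py
cat >> h.py <<'E'
from scipy.spatial.transform import Rotation
def _R(q):
    q=np.array(q); return q if q.shape==(3,3) else Rotation.from_quat(q[[1,2,3,0]]).as_matrix()
def rect(m):
    c,s,a=cv2.minAreaRect(m.astype(np.float32)); return np.round(c,1),np.round(s,1),round(a,2)
E
python3 - <<'E'
from h import *
T=np.load("top0.npy");S=np.load("scene0.npy")
for n,d in(("top",T),("scene",S)):
    manip.read_camera(n)
    C=cloud(n,d); print(n,"bench z",[np.round(C[v,u],1).tolist() for v,u in ((270,200),(200,200),(120,300))])
    for q in("block_center","sine_base","sine_top","v_block","square","parallel"):
        r=manip.trace(n,q)
        if not r: print(q,None);continue
        r=r[0];m=r["pixels"];P=C[m&(d>0)]
        z=P[:,2]; print(q,round(r["p"],2),m.sum(),"z pct",np.round(np.percentile(z,[2,25,50,75,98]),1), "rect",rect(P[z>6][:,:2]) if (z>6).sum()>5 else None,"med",np.round(np.median(P,0),1))
        np.save(f"m_{n}_{q}.npy",m)
    for q in("sine_base","sine_top","roll","press_spot","block_center"):
        for r in manip.place_of(n,q)[:1]:
            print(q,np.round(r["xy"],1),{z:np.round(px2z(n,r["xy"],z)[:2],1).tolist() for z in (0,12.7,28,60,80)})
print(_R(manip.get_obs()["eef_rot"]).round(3))
E
```

```text
top bench z [[421.0, 94.3, -1.1], [622.5, 97.4, -0.0], [868.2, -200.4, -2.1]]
block_center 0.68 515 z pct [11.8 24.  25.7 27.3 30.4] rect (array([523.8, 197.3]), array([51.1, 76.2]), 76.44) med [521.7 196.7  25.7]
sine_base 0.78 2813 z pct [11.8 18.9 49.2 66.7 84.7] rect (array([ 606.3, -107.1]), array([131.8, 230.2]), 9.79) med [ 586.8 -107.4   49.2]
sine_top 0.95 1544 z pct [19.7 55.8 65.2 75.5 85.8] rect (array([ 600.1, -141.5]), array([ 86.1, 160.7]), 9.22) med [ 594.8 -135.4   65.2]
v_block 0.7 491 z pct [ 1.3 18.2 26.8 35.4 43.2] rect (array([737.3, 213.1]), array([51.8, 66. ]), 75.14) med [734.4 215.5  26.8]
square 0.96 485 z pct [-0.4  8.6 11.3 14.8 19.6] rect (array([699.7, -21.4]), array([ 79.4, 128.5]), 75.37) med [718.8 -42.6  11.3]
parallel 0.86 544 z pct [ 1.  10.1 12.2 14.  17.5] rect (array([557.3, 440.7]), array([149.5,  28.1]), 5.08) med [554.  438.7  12.2]
sine_base [269.4 209.7] {0: [594.2, -105.1], 12.7: [592.5, -104.2], 28: [590.6, -103.2], 60: [586.5, -100.9], 80: [583.9, -99.6]}
sine_top [302.4 202.4] {0: [615.8, -202.2], 12.7: [614.0, -200.3], 28: [611.8, -19
[... 1364 characters left out ...]
2.7: [602.1, -118.0], 28: [612.5, -129.1], 60: [634.1, -152.5], 80: [647.7, -167.2]}
sine_top [211.9 231.7] {0: [587.2, -181.6], 12.7: [595.9, -189.9], 28: [606.4, -199.9], 60: [628.3, -220.9], 80: [641.9, -234.0]}
roll [235.3 198.6] {0: [547.3, -25.9], 12.7: [556.5, -36.2], 28: [567.6, -48.7], 60: [590.8, -74.9], 80: [605.3, -91.2]}
press_spot [233.1 196.2] {0: [534.1, -21.5], 12.7: [543.5, -31.9], 28: [554.8, -44.5], 60: [578.5, -70.8], 80: [593.3, -87.2]}
block_center [326.3 185. ] {0: [742.6, 216.4], 12.7: [749.2, 202.8], 28: [757.2, 186.4], 60: [773.9, 152.2], 80: [784.4, 130.8]}Traceback (most recent call last):
  File "<stdin>", line 15, in <module>
NameError: name '_R' is not defined
```

```bash
cat > fit.py <<'E'
from h import *
from scipy.optimize import minimize
def hull(img,cam,pts):
    uv=np.array([w2px(cam,p) for p in pts]); h=cv2.convexHull((uv*16).astype(np.float32)).round().astype(np.int32)
    cv2.fillPoly(img,[h],255,cv2.LINE_AA,4)
def box(x0,x1,y0,y1,z0,z1): return np.array([[a,b,c] for a in(x0,x1) for b in(y0,y1) for c in(z0,z1)],float)
def pose(P,x,y,yaw):
    c,s=np.cos(yaw),np.sin(yaw);return P@np.array([[c,s,0],[-s,c,0],[0,0,1]])+[x,y,0]
def sine_parts(x,y,yaw,a):
    base=box(-48,48,-115,115,0,18);boss=box(52,82,-26,0,0,36)
    ca,sa=np.cos(a),np.sin(a)
    pl=box(-37.5,37.5,-10,139,4,20);pl=np.c_[pl[:,0],pl[:,1]*ca-pl[:,2]*sa-85,pl[:,1]*sa+pl[:,2]*ca+28]
    return [pose(b,x,y,yaw) for b in(base,boss,pl)]
def block_parts(x,y,yaw,z=0): return [pose(box(-38.1,38.1,-25.4,25.4,z,z+25.4),x,y,yaw)]
def iou(parts,masks):
    t=0
    for cam,m in masks.items():
        im=np.zeros((384,512),np.uint8)
        for p in parts: 
            k=np.zeros_like(im);hull(k,cam,p);im=np.maximum(im,k)
        f=im/255.;t+=np.minimum(f,m).sum()/np.maximum(f,m).sum()
    return -t/len(masks)
E
python3 - <<'E'
from fit import *
L=lambda q,cs:{c:np.load(f"m_{c}_{q}.npy").astype(float) for c in cs}
for cs in(("top",),("scene",),("top","scene")):
    r=minimize(lambda v:iou(sine_parts(v[0],v[1],v[2]/100,v[3]/100),L("sine_base",cs)),[592,-108,16.5,26],method="Nelder-Mead",options=dict(initial_simplex=np.array([592,-108,16.5,26])+np.vstack([np.zeros(4),np.diag([6,6,5,4])])))
    print("sine",cs,r.x.round(2),r.fun.round(3))
    r=minimize(lambda v:iou(block_parts(v[0],v[1],v[2]/100),L("block_center",cs)),[523.8,197,-24],method="Nelder-Mead",options=dict(initial_simplex=np.array([524,197,-24])+np.vstack([np.zeros(3),np.diag([5,5,6])])))
    print("block",cs,r.x.round(2),r.fun.round(3))
# plate plane from depth
for n in("top","scene"):
    C=cloud(n,np.load(n+"0.npy"));m=cv2.erode(np.load(f"m_{n}_sine_top.npy").astype(np.uint8),np.ones((7,7)));P=C[m>0]
    A=np.c_[P[:,:2],np.ones(len(P))];w=np.ones(len(P),bool)
    for _ in range(5):
        k=np.linalg.lstsq(A[w],P[w,2],rcond=None)[0];w=abs(A@k-P[:,2])<4
    print(n,"slope",np.arctan(np.hypot(*k[:2])).round(3),"dir deg",np.degrees(np.arctan2(k[1],k[0])).round(1),len(P),w.sum(),k)
print(Rotation.from_matrix(_R(manip.get_obs()["eef_rot"])).as_matrix().round(3))
m=np.load("m_top_square.npy");C=cloud("top",np.load("top0.npy"));P=C[m];P=P[P[:,2]>6];print(P[P[:,0].argsort()[:6]].round(0), np.round(cv2.boxPoints(cv2.minAreaRect(P[:,:2].astype(np.float32)))))
E
```

```text
Traceback (most recent call last):
  File "fit.py", line 20, in iou
    k=np.zeros_like(im);hull(k,cam,p);im=np.maximum(im,k)
                        ~~~~^^^^^^^^^
  File "fit.py", line 4, in hull
    uv=np.array([w2px(cam,p) for p in pts]); h=cv2.convexHull((uv*16).astype(np.float32)).round().astype(np.int32)
                 ~~~~^^^^^^^
  File "h.py", line 10, in w2px
    c=manip.get_calibration(cam);K=np.array(c["mtx"]);R=_R(c["rotation"]);t=np.array(c["position"])
ValueError: time passes only in moves, steps and waits
```

Run:
```python
from h import *
p=np.load("top0p.npy");cv2.imwrite("pics/topz.png",cv2.resize(p[150:260,140:330,::-1],None,fx=4,fy=4,interpolation=cv2.INTER_CUBIC))
p=np.load("scene0p.npy");cv2.imwrite("pics/scz.png",cv2.resize(p[130:260,180:350,::-1],None,fx=4,fy=4,interpolation=cv2.INTER_CUBIC))
```

```text
(no output)
```

View pics/topz.png

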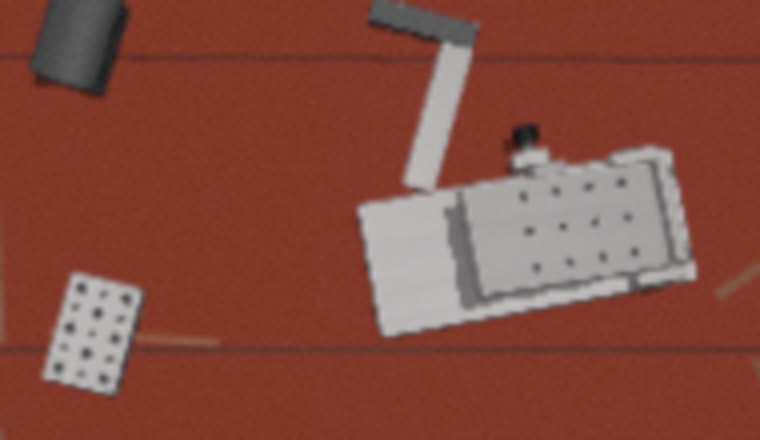

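View pics/scz.png

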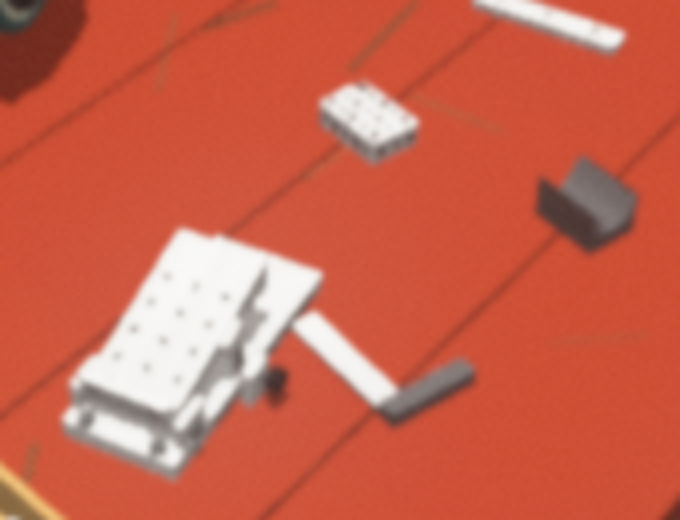

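The zooms confirm the layout: the bare ledge is at the left of the base, towards the block. The square's blade tip is just off the base's +x edge, at zoom (420,185), and the boss is on the +x side.

```bash
sed -i 's/manip.get_calibration(cam)/CAL[cam]/' h.py; sed -i '2a CAL={n:manip.get_calibration(n) for n in("top","scene")}' h.py
cat > fitrun.py <<'E'
from fit import *
L=lambda q,cs:{c:np.load(f"m_{c}_{q}.npy").astype(float) for c in cs}
def fs(cs,x0=[592,-108,16.5,26]):
    return minimize(lambda v:iou(sine_parts(v[0],v[1],v[2]/100,v[3]/100),L("sine_base",cs)),x0,method="Nelder-Mead",options=dict(initial_simplex=np.array(x0)+np.vstack([np.zeros(4),np.diag([6,6,5,4])])))
def fb(cs,x0=[524,197,-24],z=0,q="block_center"):
    return minimize(lambda v:iou(block_parts(v[0],v[1],v[2]/100,z),L(q,cs)),x0,method="Nelder-Mead",options=dict(initial_simplex=np.array(x0)+np.vstack([np.zeros(3),np.diag([5,5,6])])))
E
python3 - <<'E'
from fitrun import *
for cs in(("top",),("scene",),("top","scene")):
    r=fs(cs);print("sine",cs,r.x.round(2),round(r.fun,3))
    r=fb(cs);print("block",cs,r.x.round(2),round(r.fun,3))
for n in("top","scene"):
    C=cloud(n,np.load(n+"0.npy"));m=cv2.erode(np.load(f"m_{n}_sine_top.npy").astype(np.uint8),np.ones((7,7)));P=C[m>0]
    A=np.c_[P[:,:2],np.ones(len(P))];w=np.ones(len(P),bool)
    for _ in range(5):
        k=np.linalg.lstsq(A[w],P[w,2],rcond=None)[0];w=abs(A@k-P[:,2])<4
    print(n,"slope",np.arctan(np.hypot(*k[:2])).round(3),"dir deg",np.degrees(np.arctan2(k[1],k[0])).round(1),len(P),w.sum(),k)
print(Rotation.from_quat(manip.get_obs()["eef_rot"][[1,2,3,0]]).as_matrix().round(3))
m=np.load("m_top_square.npy");C=cloud("top",np.load("top0.npy"));P=C[m];P=P[P[:,2]>6];print(P[P[:,0].argsort()[:4]].round(0), np.round(cv2.boxPoints(cv2.minAreaRect(P[:,:2].astype(np.float32)))))
E
```

```text
sine ('top',) [ 590.65 -110.03   17.6    30.77] -0.935
block ('top',) [522.75 198.61 -21.64] -0.874
sine ('scene',) [ 589.78 -109.89   19.26   28.25] -0.894
block ('scene',) [525.83 197.79 -27.14] -0.907
sine ('top', 'scene') [ 589.88 -109.03   20.19   23.29] -0.921
block ('top', 'scene') [525.48 198.19 -22.32] -0.895
top slope 0.322 dir deg 121.2 1017 782 [-1.73274059e-01  2.85607385e-01  2.08253733e+02]
scene slope 0.367 dir deg 29.4 743 267 [   0.33540009    0.18880354 -112.2574286 ]
[[ 0.412 -0.     0.911]
 [-0.911  0.     0.412]
 [-0.    -1.     0.   ]]
[[630. -42.  10.]
 [630. -37.   9.]
 [630. -34.   8.]
 [630. -40.   8.]] [[628. -44.]
 [752. -76.]
 [772.   1.]
 [648.  33.]]
```

Run:
```python
from fitrun import *
o=lambda a,b:((a+.5)/4-.5+140,(b+.5)/4-.5+150)
W=lambda a,b,z:px2z("top",o(a,b),z)[:2]
A,B,D=W(358,205,18),W(383,337,18),W(695,280,18)
yaw=lambda v:np.degrees(np.arctan2(v[1],v[0]))
print(A,B,D,"w",np.linalg.norm(A-B),"L",np.linalg.norm(B-D),"xaxis",yaw(A-B),"yaxis-90",yaw(B-D)-90)
for e in(0,):
    d=(B-D)/np.linalg.norm(B-D);n=np.array([d[1],-d[0]]);print("c",B-115*d+48*n, "mid", (A+D)/2)
# edge-refined: bright pixel mask line fits
p=np.load("top0p.npy").astype(float);g=p[...,1]  # green separates white from red
for nm,m,z in(("base",np.load("m_top_sine_base.npy"),18),("block",np.load("m_top_block_center.npy"),25.4)):
    mm=(cv2.dilate(m.astype(np.uint8),np.ones((5,5)))>0)
    G=cv2.resize((g*mm).astype(np.float32),None,fx=8,fy=8,interpolation=cv2.INTER_LINEAR)
    bw=(G>95).astype(np.uint8);bw=cv2.morphologyEx(bw,cv2.MORPH_OPEN,np.ones((60,60)) if nm=="base" else np.ones((20,20)))
    cs,_=cv2.findContours(bw,0,1);c=max(cs,key=cv2.contourArea)[:,0,:]
    w=np.array([px2z("top",((a+.5)/8-.5,(b+.5)/8-.5),z)[:2] for a,b in c],np.float32)
    print(nm,cv2.minAreaRect(w),cv2.boxPoints(cv2.minAreaRect(w)).round(0).tolist())
```

```text
[617.33851262  12.04874223] [522.39423537  -6.24905354] [ 563.24403992 -230.14160102] w 96.69139110564784 L 227.58861866392317 xaxis 10.908384661613436 yaxis-90 10.340035560740588
c [ 590.2560199  -110.76593352] mid [ 590.29127627 -109.04642939]
base ((594.8358154296875, -108.88101196289062), (108.10588836669922, 233.9169158935547), 10.6954984664917) [[520.0, -4.0], [563.0, -234.0], [670.0, -214.0], [626.0, 16.0]]
block ((524.58349609375, 198.26809692382812), (55.84671401977539, 79.99036407470703), 75.96757507324219) [[479.0, 181.0], [557.0, 161.0], [570.0, 216.0], [493.0, 235.0]]
```

```bash
python3 -m crank '[93,-639,0,559,-141.7, 93,-639,0,559,-141.7, 93,-639,0,559,-141.7, 93,-639,0,559,-141.7, 93,-639,0,559,-141.7, 93,-639,0,559,-141.7, 93,-639,0,559,-141.7, 93,-639,0,559,-141.7, 93,-639,0,559,-141.7, 93,-639,0,559,-141.7, 93,-639,0,559,-141.7, 93,-639,0,559,-141.7, 93,-639,0,559,-141.7, 93,-639,0,559,-141.7, 93,-639,0,559,-141.7, 93,-639,0,559,-141.7, 93,-639,0,559,-141.7, 93,-639,0,559,-141.7, 93,-639,0,559,-141.7, 93,-639,0,559,-141.7]'
cat > st.py <<'E'
from h import *
import sys
o=manip.get_obs();R=Rotation.from_quat(o["eef_rot"][[1,2,3,0]]).as_matrix()
print("t",round(o["time_s"],2),"pos",o["eef_pos"].round(1),"yaw",np.degrees(np.arctan2(R[1,0],R[0,0])).round(2),"F",o["contact_force"].round(1),"gap",round(o["finger_gap"]*93,1),"q",o["q"].round(2))
if len(sys.argv)>1:
    x,y,z,yw=map(float,sys.argv[1:5]);d=R.T@(np.array([x,y,z])-o["eef_pos"]);print("shift",d.round(1),"turn",round(-((yw-np.degrees(np.arctan2(R[1,0],R[0,0]))+180)%360-180),2))
E
python3 st.py 524.5 198.2 20 76
```

```text
time_s: 3.47
eef_pos: [519.7, 184.9, 235.9]
eef_rot: [-0.555, 0.556, 0.438, -0.437]
contact_force: [1.2, -1.3, 0.3]
finger_gap: 0.997
t 3.47 pos [519.7 184.9 235.9] yaw 76.44 F [ 1.2 -1.3  0.3] gap 92.7 q [ 0.3  -0.15  1.71 -0.    1.59 -1.04]
shift [ 14.  215.9  -1.5] turn 0.44
```

```bash
python3 -m crank '[93,14,40,-1.5,0.4, 93,14,80,-1.5,0.4, 93,14,120,-1.5,0.4, 93,14,155,-1.5,0.4, 93,14,185,-1.5,0.4, 93,14,205,-1.5,0.4, 93,14,216,-1.5,0.4, 93,14,216,-1.5,0.4, 93,14,216,-1.5,0.4]'; python3 st.py 524.5 198.2 20 76
python3 - <<'E'
from h import *
p,d=manip.read_camera("scene");cv2.imwrite("pics/s1.png",cv2.resize(p[80:240,180:360,::-1],None,fx=4,fy=4))
E
```

```text
time_s: 4.22
eef_pos: [524.9, 198.3, 20.3]
eef_rot: [-0.557, 0.557, 0.436, -0.435]
contact_force: [0.5, -0.3, -0.1]
finger_gap: 0.999
t 4.22 pos [524.9 198.3  20.3] yaw 76.04 F [ 0.5 -0.3 -0.1] gap 92.9 q [ 0.32  0.01  1.91 -0.    1.22 -1.01]
shift [-0.2  0.3  0.3] turn 0.04
```

View pics/s1.png

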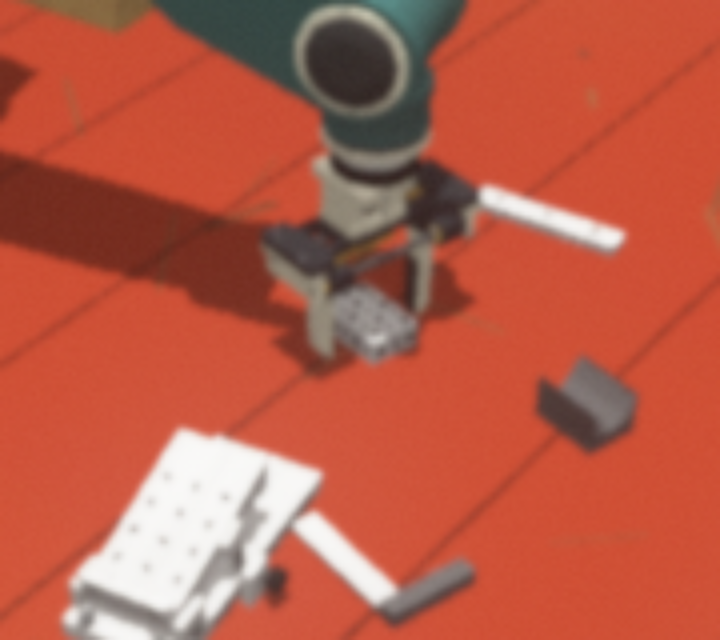

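The fingers straddle the block (zoom around (370,310)) with clear space on both sides, so I'm closing.

```bash
python3 -m crank '[40,0,0,0,0, 40,0,0,0,0, 40,0,0,0,0, 40,0,0,0,0, 40,0,0,0,0, 40,0,0,0,0, 40,0,0,0,0, 40,0,0,0,0]'; python3 -m crank '[40,0,-25,0,0, 40,0,-60,0,0, 40,0,-80,0,0, 40,0,-80,0,0]'
python3 - <<'E'
from fitrun import *
c=np.array([590.2,-109.8]);w=np.radians(10.6);y=np.array([-np.sin(w),np.cos(w)]);print(c+93*y,"regrip",c+118*y,c+76*y)
E
python3 st.py 573.1 -18.4 100 10.6
```

```text
time_s: 4.93
eef_pos: [525.0, 198.1, 20.6]
eef_rot: [-0.557, 0.557, 0.436, -0.435]
contact_force: [-0.4, -2.5, 1.4]
finger_gap: 0.544
time_s: 5.27
eef_pos: [526.3, 198.7, 104.8]
eef_rot: [-0.556, 0.558, 0.438, -0.433]
contact_force: [1.5, 1.3, -5.6]
finger_gap: 0.548
[573.09252439 -18.38701253] regrip [568.49374063   6.1863712 ] [576.21969735 -35.09691346]
t 5.27 pos [526.3 198.7 104.8] yaw 76.05 F [ 1.5  1.3 -5.6] gap 50.9 q [ 0.32 -0.07  1.84 -0.    1.36 -1.01]
shift [-199.5    4.7  -97.7] turn 65.45
```

```bash
python3 -m crank '[40,-198.3,0,-94,65.45, 40,-198.3,0,-94,65.45, 40,-198.3,0,-94,65.45, 40,-198.3,0,-94,65.45, 40,-198.3,0,-94,65.45, 40,-198.3,0,-94,65.45, 40,-198.3,0,-94,65.45, 40,-198.3,0,-94,65.45, 40,-198.3,0,-94,65.45, 40,-198.3,0,-94,65.45, 40,-198.3,0,-94,65.45, 40,-198.3,0,-94,65.45, 40,-198.3,0,-94,65.45]';python3 st.py 572.4 -14.5 41 10.6
python3 - <<'E'
from h import *
for n in("scene","top"):
    p,d=manip.read_camera(n)
    a=p[130:260,180:350] if n=="scene" else p[130:260,170:340]
    cv2.imwrite(f"pics/{n}2.png",cv2.resize(a[...,::-1],None,fx=4,fy=4))
E
```

```text
time_s: 6.35
eef_pos: [569.5, -16.2, 104.0]
eef_rot: [0.704, -0.703, -0.069, 0.064]
contact_force: [0.4, -0.2, -6.7]
finger_gap: 0.544
t 6.35 pos [569.5 -16.2 104. ] yaw 10.79 F [ 0.4 -0.2 -6.7] gap 50.6 q [-0.07 -0.05  1.83  0.    1.36 -0.26]
shift [ 2.8 63.   1.1] turn 0.19
```

View pics/scene2.png

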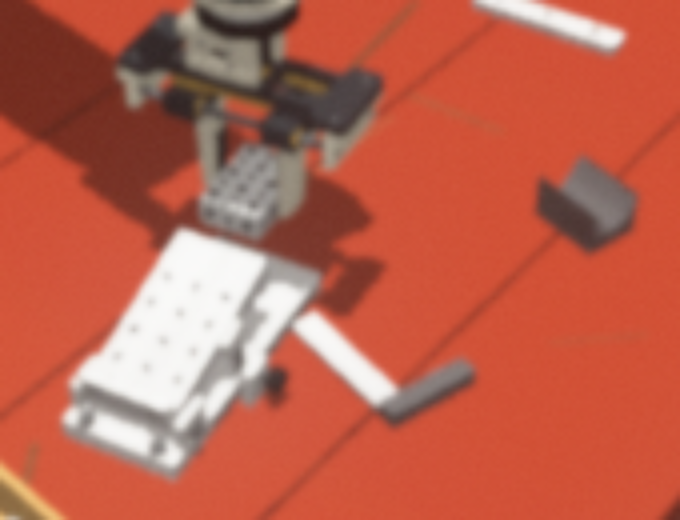

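View pics/top2.png

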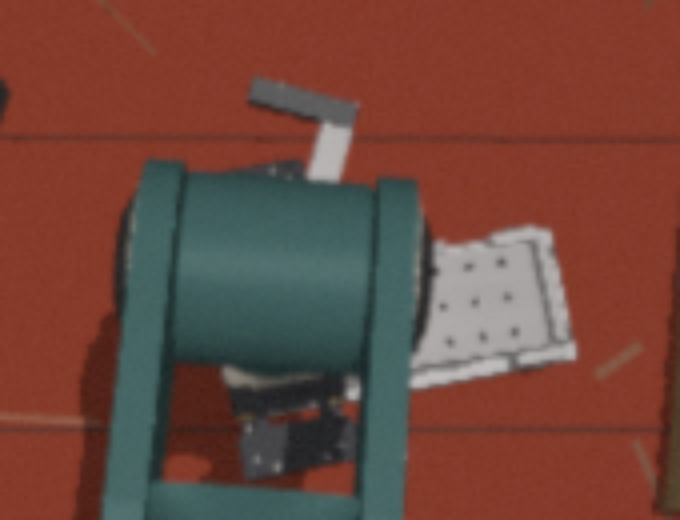

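The block is held level above the ledge (scene zoom (240,195)), clear of the plate's end. The top view is hidden by the arm. Lowering.

```bash
python3 -m crank '[40,2.8,25,1.1,0.2, 40,2.8,45,1.1,0.2, 40,2.8,58,1.1,0.2, 40,2.8,62,1.1,0.2, 40,2.8,64,1.1,0.2, 40,2.8,65,1.1,0.2, 40,2.8,65.4,1.1,0.2, 40,2.8,65.4,1.1,0.2]';python3 st.py 572.4 -14.5 39 10.6
```

```text
time_s: 7.12
eef_pos: [573.1, -14.6, 40.0]
eef_rot: [0.704, -0.704, -0.068, 0.062]
contact_force: [0.3, 0.0, -5.6]
finger_gap: 0.539
t 7.12 pos [573.1 -14.6  40. ] yaw 10.52 F [ 0.3  0.  -5.6] gap 50.1 q [-0.07  0.02  1.87  0.    1.24 -0.26]
shift [-0.7  1.   0.2] turn -0.08
```

```bash
python3 -m crank '[40,0,1,0,0, 40,0,1.5,0,0, 40,0,1.5,0,0]';python3 st.py
```

```text
time_s: 7.37
eef_pos: [573.3, -14.6, 38.8]
eef_rot: [0.704, -0.704, -0.068, 0.062]
contact_force: [0.6, 0.6, -5.6]
finger_gap: 0.542
t 7.37 pos [573.3 -14.6  38.8] yaw 10.52 F [ 0.6  0.6 -5.6] gap 50.4 q [-0.07  0.02  1.88  0.    1.24 -0.26]
```

```bash
python3 -m crank '[40,0,0.6,0,0, 40,0,1,0,0, 40,0,1,0,0]';python3 st.py; python3 -m crank '[40,0,0.6,0,0, 40,0,0.9,0,0, 40,0,0.9,0,0]';python3 st.py
```

```text
time_s: 7.62
eef_pos: [573.3, -14.6, 38.7]
eef_rot: [0.704, -0.704, -0.068, 0.062]
contact_force: [-6.1, 0.7, 6.2]
finger_gap: 0.544
t 7.62 pos [573.3 -14.6  38.7] yaw 10.52 F [-6.1  0.7  6.2] gap 50.6 q [-0.07  0.02  1.88  0.    1.24 -0.26]
time_s: 7.87
eef_pos: [573.4, -14.6, 38.7]
eef_rot: [0.704, -0.704, -0.068, 0.062]
contact_force: [-7.7, 0.6, 7.5]
finger_gap: 0.545
t 7.87 pos [573.4 -14.6  38.7] yaw 10.52 F [-7.7  0.6  7.5] gap 50.7 q [-0.07  0.02  1.88  0.    1.24 -0.26]
```

```bash
python3 -m crank '[72,0,-0.5,0,0, 72,0,-1,0,0, 72,0,-1,0,0, 72,0,-1,0,0]';python3 st.py
python3 - <<'E'
from fitrun import *
p,d=manip.read_camera("scene");cv2.imwrite("pics/s3.png",cv2.resize(p[130:260,180:350,::-1],None,fx=4,fy=4))
r=manip.trace("scene","block_center")
for x in r[:2]: print(x["p"],x["box"],x["pixels"].sum())
np.save("m_scene_b.npy",r[0]["pixels"]);f=fb(("scene",),[573,-14,175],18,"b");print(f.x.round(1),f.fun)
E
```

```text
time_s: 8.2
eef_pos: [573.6, -14.6, 39.9]
eef_rot: [0.704, -0.704, -0.068, 0.062]
contact_force: [-0.8, -0.3, 0.7]
finger_gap: 0.76
t 8.2 pos [573.6 -14.6  39.9] yaw 10.52 F [-0.8 -0.3  0.7] gap 70.7 q [-0.07  0.02  1.87  0.    1.24 -0.26]
0.78 [236.0, 182.7, 252.6, 202.0] 170
[572.  -13.8 179.7] -0.38262129147934537
```

View pics/s3.png

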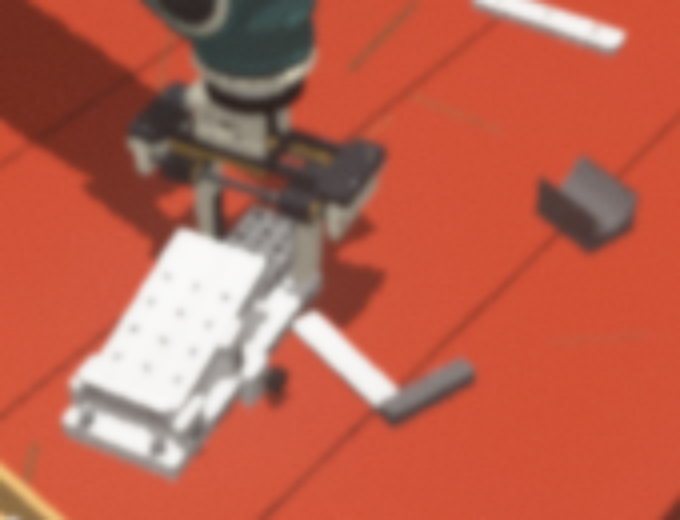

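The block sits flat on the ledge beyond the plate's end (zoom (262,240)), with the fingers open beside it. I'll regrip at its outer end.

```bash
python3 -m crank '[72,-1,0.5,10,0, 72,-1,0.5,20,0, 72,-1,0.5,24,0, 72,-1,0.5,24,0, 40,-1,0.5,24,0, 40,-1,0.5,24,0, 40,-1,0.5,24,0, 40,-1,0.5,24,0, 40,-1,0.5,24,0]';python3 st.py 576.4 -36.5 39.5 10.6
```

```text
time_s: 9.05
eef_pos: [568.2, 8.6, 39.2]
eef_rot: [0.704, -0.704, -0.068, 0.062]
contact_force: [0.4, -0.1, -1.1]
finger_gap: 0.541
t 9.05 pos [568.2   8.6  39.2] yaw 10.51 F [ 0.4 -0.1 -1.1] gap 50.3 q [-0.03  0.    1.89  0.    1.24 -0.21]
shift [ -0.2  -0.3 -45.9] turn -0.09
```

```bash
python3 -m crank '[40,0,0,-3,0, 40,0,0,-6,0, 40,0,0,-9,0, 40,0,0,-12,0, 40,0,0,-15,0, 40,0,0,-18,0, 40,0,0,-20,0, 40,0,0,-20,0]';python3 st.py 576.4 -36.5 39.5 10.6
python3 - <<'E'
from fitrun import *
p,d=manip.read_camera("scene");cv2.imwrite("pics/s4.png",cv2.resize(p[150:250,190:310,::-1],None,fx=6,fy=6))
E
```

```text
time_s: 9.72
eef_pos: [571.9, -11.6, 39.2]
eef_rot: [0.704, -0.704, -0.068, 0.062]
contact_force: [-0.3, -0.9, 0.4]
finger_gap: 0.542
t 9.72 pos [571.9 -11.6  39.2] yaw 10.49 F [-0.3 -0.9  0.4] gap 50.4 q [-0.07  0.01  1.88  0.    1.24 -0.25]
shift [ -0.1  -0.3 -25.3] turn -0.11
```

View pics/s4.png

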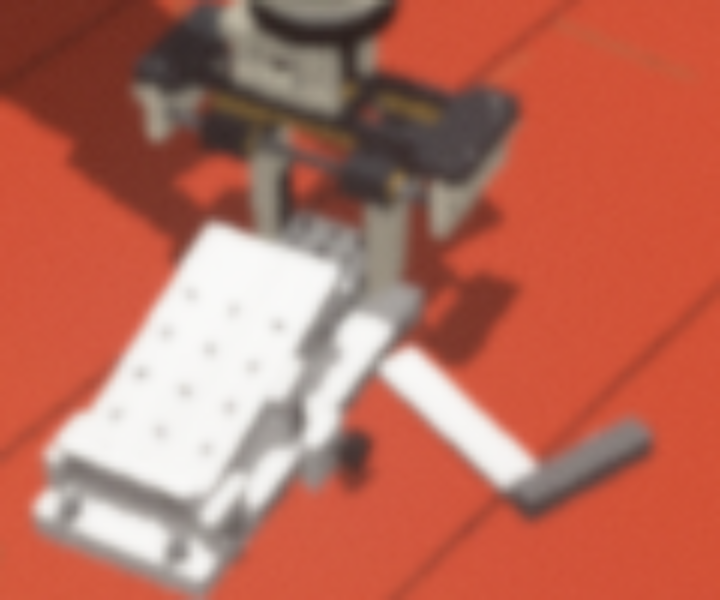

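The block is entering under the plate's end (zoom (330,235)) without force. Continuing.

```bash
python3 -m crank '[40,0,0,-3,0, 40,0,0,-6,0, 40,0,0,-9,0, 40,0,0,-12,0, 40,0,0,-15,0, 40,0,0,-18,0, 40,0,0,-21,0, 40,0,0,-24,0, 40,0,0,-25,0, 40,0,0,-25,0]';python3 st.py 576.4 -36.5 39.5 10.6
python3 - <<'E'
from fitrun import *
p,d=manip.read_camera("scene");cv2.imwrite("pics/s5.png",cv2.resize(p[150:250,190:310,::-1],None,fx=6,fy=6))
E
```

```text
time_s: 10.6
eef_pos: [576.6, -36.7, 39.2]
eef_rot: [-0.704, 0.704, 0.068, -0.061]
contact_force: [0.2, -0.7, -0.3]
finger_gap: 0.549
t 10.6 pos [576.6 -36.7  39.2] yaw 10.48 F [ 0.2 -0.7 -0.3] gap 51.1 q [-0.11  0.03  1.87  0.    1.24 -0.29]
shift [-0.1 -0.3  0.2] turn -0.12
```

View pics/s5.png

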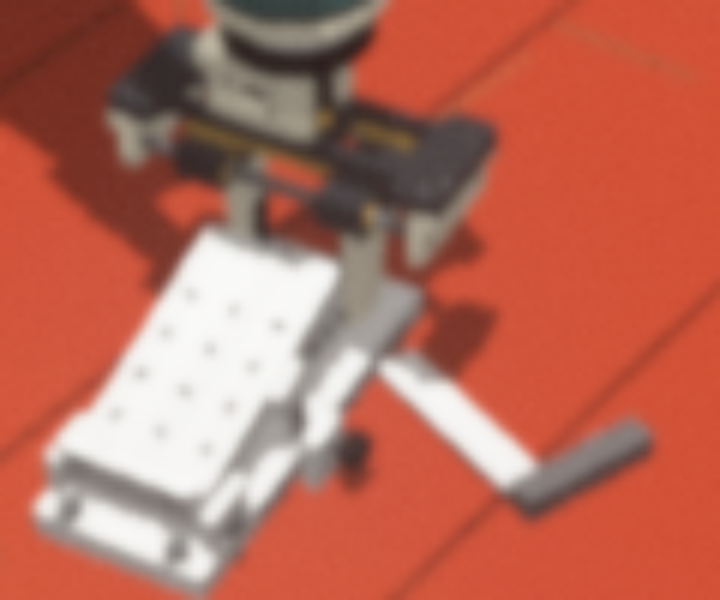

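```bash
python3 -m crank '[70,0,-0.3,0,0, 70,0,-0.3,0,0, 70,0,-0.3,0,0, 70,0,-0.3,0,0, 70,0,-15,4,0, 70,0,-40,8,0, 70,0,-75,12,0, 70,0,-110,25,0, 70,0,-140,60,0, 70,0,-150,100,0, 70,0,-150,140,0, 70,0,-150,180,0, 70,0,-150,180,0]';python3 st.py
python3 - <<'E'
from fitrun import *
for n in("scene","top"):
    p,d=manip.read_camera(n);np.save(f"{n}5p.npy",p);np.save(f"{n}5.npy",d)
    a=p[150:250,190:310] if n=="scene" else p[160:260,210:330]
    cv2.imwrite(f"pics/{n}6.png",cv2.resize(a[...,::-1],None,fx=6,fy=6,interpolation=cv2.INTER_CUBIC))
    for q in("block_center","roll","press_spot"):
        print(n,q,[(np.round(r["xy"],1),round(r["p"],2)) for r in manip.place_of(n,q)][:2])
    for q in ("block_center","sine_base"):
        r=manip.trace(n,q)
        if r: np.save(f"m_{n}_{'b' if q[0]=='b' else 's5'}.npy",r[0]["pixels"]);print(q,r[0]["p"],r[0]["box"])
E
```

```text
time_s: 11.73
eef_pos: [541.2, 145.7, 189.5]
eef_rot: [0.704, -0.704, -0.069, 0.063]
contact_force: [0.4, -0.4, 0.6]
finger_gap: 0.751
t 11.73 pos [541.2 145.7 189.5] yaw 10.72 F [ 0.4 -0.4  0.6] gap 69.8 q [ 0.22 -0.12  1.76 -0.    1.5   0.03]
scene block_center [(array([236.1, 202.3]), 0.54), (array([230.9, 195.9]), 0.44)]
scene roll [(array([233.2, 194.6]), 0.57)]
scene press_spot [(array([233.8, 197.5]), 0.74)]
block_center 0.54 [253.4, 208.9, 300.8, 238.7]
sine_base 0.58 [196.1, 190.6, 262.5, 248.8]
top block_center [(array([253.8, 211.4]), 0.51)]
top roll [(array([257.9, 212.8]), 0.91)]
top press_spot [(array([262. , 210.9]), 0.93)]
block_center 0.68 [240.0, 205.0, 253.9, 226.9]
sine_base 0.71 [231.0, 180.4, 315.2, 233.2]
```

View pics/scene6.png

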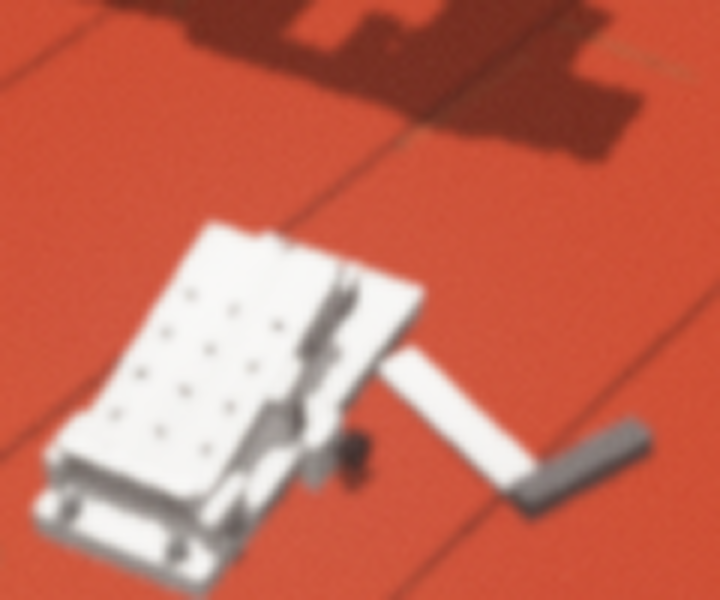

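View pics/top6.png

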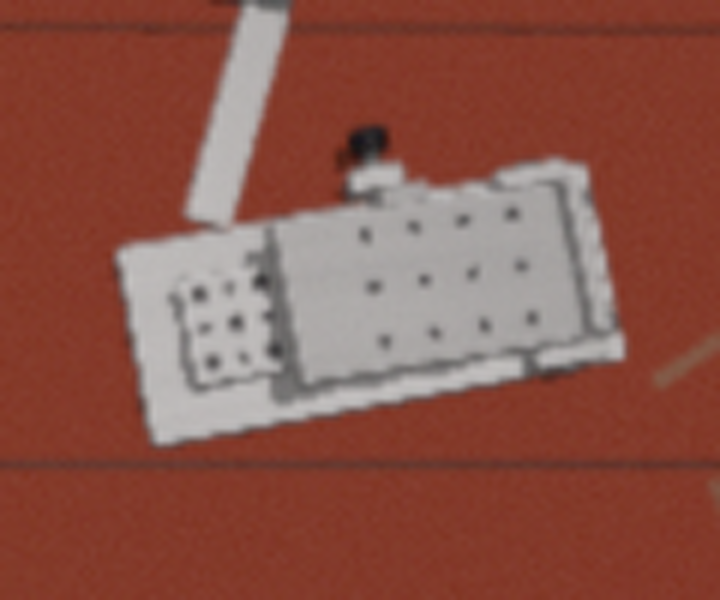

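In the top zoom the block's outer end shows from (180,290) to (195,388), square on the ledge. The base's end edge runs from (120,250) to (155,443). Nothing else has moved. I'll measure its placement.

Run:
```python
from fitrun import *
W=lambda a,b,z:px2z("top",((a+.5)/6-.5+210,(b+.5)/6-.5+160),z)[:2]
U,V=W(180,289,43.4),W(195,389,43.4);A,B,D=W(120,250,18),W(155,443,18),W(625,357,18)
print("block end",U,V,np.linalg.norm(U-V));print(A,B,D)
ya=np.radians(10.6);X=np.array([np.cos(ya),np.sin(ya)]);Y=np.array([-X[1],X[0]]);c=np.array([590.2,-109.8])
print("vs c:",[((q-c)@X,(q-c)@Y) for q in(U,V,(U+V)/2,A,B,(A+B)/2)])
d=U-V;print("end-face yaw",np.degrees(np.arctan2(d[1],d[0])), "base end yaw",np.degrees(np.arctan2(*(A-B)[::-1])))
# grip positions in base frame
for q in ((576.6,-36.7),): print("tcp at release",(np.array(q)-c)@X,(np.array(q)-c)@Y)
# plate edges in original vs now
a=np.load("top0p.npy").astype(int);b=np.load("top5p.npy").astype(int);print("diff plate",abs(a-b)[185:215,265:305].mean())
# depth over plate free end in both cams
for n in("top","scene"):
    for f in("0","5"):
        C=cloud(n,np.load(n+f+".npy"));P=C.reshape(-1,3);L=np.c_[(P[:,:2]-c)@X,(P[:,:2]-c)@Y,P[:,2]]
        w=(abs(L[:,0])<30)&(abs(L[:,1]-32)<8)&(L[:,2]>55)&(L[:,2]<110);print(n,f,w.sum(),np.median(L[w,2]).round(1))
        w=(abs(L[:,0])<18)&(L[:,1]>58)&(L[:,1]<82)&(L[:,2]<110);print("  ledge z",np.median(L[w,2]).round(1))
print("press target",[(c+k*Y).round(1) for k in (30,32,34)])
```

```text
block end [594.03189122 -18.10417399] [547.0065809  -25.18095723] 47.55481754662412
[616.24902547  10.72435567] [523.6979636   -6.36333505] [ 564.80816875 -231.26220466]
vs c: [(np.float64(20.634072375323704), np.float64(89.42618719244226)), (np.float64(-26.890551279814506), np.float64(91.1205361323561)), (np.float64(-3.1282394522453454), np.float64(90.27336166239917)), (np.float64(47.7751259542402), np.float64(113.67589620455246)), (np.float64(-46.33988815143439), np.float64(113.90469379170445)), (np.float64(0.7176189014028529), np.float64(113.79029499812846))]
end-face yaw 8.55815440831542 base end yaw 10.460711806650705
tcp at release 0.07892298135588313 74.35431239116541
diff plate 2.1019444444444444
top 0 125 82.5
  ledge z 18.2
top 5 126 83.1
  ledge z 44.1
scene 0 85 82.0
  ledge z nan
scene 5 89 80.7
  ledge z nan
press target [array([584.7, -80.3]), array([584.3, -78.3]), array([583.9, -76.4])]
  return _methods._mean(a, axis=axis, dtype=dtype,
  ret = ret.dtype.type(ret / rcount)
```

```bash
python3 st.py 584.7 -80.3 125 10.6
```

```text
t 12.33 pos [542.6 139.8 188.9] yaw 10.44 F [ 0.8  0.1 -0.1] gap 70.0 q [ 0.21 -0.12  1.76 -0.    1.5   0.03]
shift [   0.9   64.3 -224. ] turn -0.16
```

```bash
python3 -m crank '[0,1,0,-40,-0.2, 0,1,0,-80,-0.2, 0,1,0,-120,-0.2, 0,1,0,-160,-0.2, 0,1,20,-195,-0.2, 0,1,40,-215,-0.2, 0,1,55,-222,-0.2, 0,1,62,-224,-0.2, 0,1,64,-224,-0.2, 0,1,64,-224,-0.2, 0,1,64,-224,-0.2]'; python3 st.py 584.7 -80.3 101 10.6
python3 - <<'E'
from fitrun import *
p,d=manip.read_camera("scene");cv2.imwrite("pics/s7.png",cv2.resize(p[150:250,190:310,::-1],None,fx=6,fy=6))
E
```

```text
time_s: 13.25
eef_pos: [585.1, -79.6, 126.4]
eef_rot: [-0.704, 0.704, 0.069, -0.062]
contact_force: [-0.3, 0.2, 1.1]
finger_gap: 0.023
t 13.25 pos [585.1 -79.6 126.4] yaw 10.69 F [-0.3  0.2  1.1] gap 2.2 q [-0.18 -0.02  1.76  0.    1.39 -0.37]
shift [-0.7 25.3 -0.6] turn 0.09
```

View pics/s7.png

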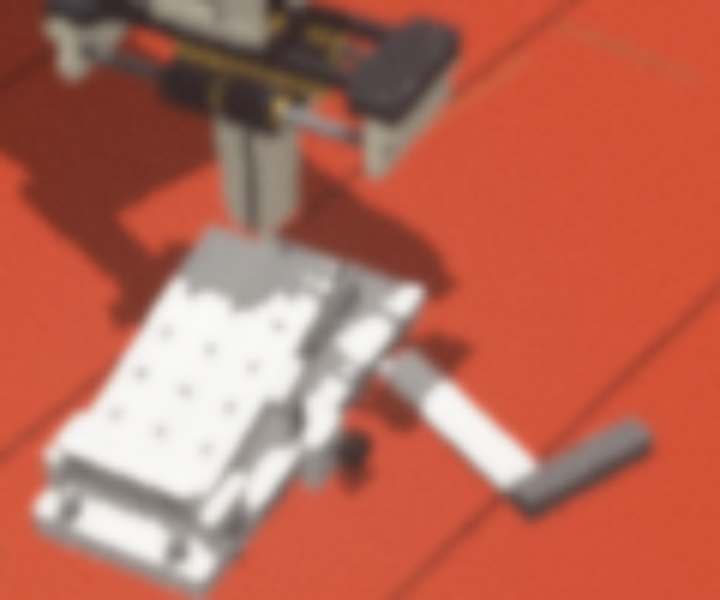

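The closed fingers stand centred over the plate's free end (zoom (265,225)). Descending gently.

```bash
python3 -m crank '[0,-0.5,8,0,0, 0,-0.5,15,0,0, 0,-0.5,20,0,0, 0,-0.5,22,0,0, 0,-0.5,22,0,0]'; python3 -m crank '[0,0,0.7,0,0, 0,0,1.4,0,0, 0,0,2,0,0, 0,0,2,0,0]'; python3 st.py
```

```text
time_s: 13.72
eef_pos: [584.6, -79.5, 103.6]
eef_rot: [-0.704, 0.704, 0.069, -0.063]
contact_force: [-0.6, -0.2, -1.0]
finger_gap: 0.005
time_s: 14.05
eef_pos: [584.7, -79.5, 101.9]
eef_rot: [-0.704, 0.704, 0.069, -0.063]
contact_force: [0.0, -0.3, 1.7]
finger_gap: 0.006
t 14.05 pos [584.7 -79.5 101.9] yaw 10.7 F [ 0.  -0.3  1.7] gap 0.5 q [-0.18 -0.01  1.79  0.    1.35 -0.37]
```

```bash
for i in 1; do :; done; python3 -m crank '[0,0,0.5,0,0, 0,0,1,0,0, 0,0,1.5,0,0, 0,0,2,0,0, 0,0,2.5,0,0, 0,0,3,0,0]'; python3 -m crank '[0,0,0.5,0,0, 0,0,1,0,0, 0,0,1.5,0,0, 0,0,2,0,0, 0,0,2.5,0,0, 0,0,3,0,0]'
```

```text
time_s: 14.55
eef_pos: [585.0, -79.3, 99.8]
eef_rot: [-0.704, 0.704, 0.07, -0.062]
contact_force: [-2.7, 3.7, 8.9]
finger_gap: 0.008
time_s: 15.05
eef_pos: [585.3, -79.1, 97.7]
eef_rot: [-0.704, 0.704, 0.07, -0.062]
contact_force: [-2.3, 3.2, 8.8]
finger_gap: 0.003
```

Contact is made and the strut is yielding at about 9 N. Continuing in small steps.

```bash
python3 -m crank '[0,0,0.5,0,0, 0,0,1,0,0, 0,0,1.5,0,0, 0,0,2,0,0, 0,0,2.5,0,0, 0,0,3,0,0]'; python3 -m crank '[0,0,0.5,0,0, 0,0,1,0,0, 0,0,1.5,0,0, 0,0,2,0,0, 0,0,2,0,0]';python3 -m crank '[0,0,0.5,0,0, 0,0,1,0,0, 0,0,1.5,0,0, 0,0,1.5,0,0]'
```

```text
time_s: 15.55
eef_pos: [585.7, -78.9, 95.5]
eef_rot: [-0.704, 0.704, 0.07, -0.062]
contact_force: [-1.7, 3.5, 8.8]
finger_gap: 0.005
time_s: 15.97
eef_pos: [585.9, -78.7, 94.3]
eef_rot: [0.704, -0.704, -0.071, 0.061]
contact_force: [-3.1, 2.0, 7.0]
finger_gap: 0.001
time_s: 16.3
eef_pos: [586.1, -78.6, 93.5]
eef_rot: [0.704, -0.704, -0.071, 0.061]
contact_force: [-3.0, 1.8, 6.8]
finger_gap: 0.006
```

```bash
python3 -m crank '[0,0,0.5,0,0, 0,0,1,0,0, 0,0,1.5,0,0, 0,0,2,0,0, 0,0,2,0,0]';python3 -m crank '[0,0,0.5,0,0, 0,0,1,0,0, 0,0,1.5,0,0, 0,0,1.5,0,0]';python3 -m crank '[0,0,0.5,0,0, 0,0,1,0,0, 0,0,1.5,0,0, 0,0,1.5,0,0]'
```

```text
time_s: 16.72
eef_pos: [586.3, -78.4, 92.1]
eef_rot: [0.704, -0.704, -0.071, 0.061]
contact_force: [-2.5, 1.9, 6.8]
finger_gap: 0.007
time_s: 17.05
eef_pos: [586.4, -78.2, 91.3]
eef_rot: [0.704, -0.704, -0.071, 0.061]
contact_force: [-3.3, 1.9, 7.4]
finger_gap: 0.008
time_s: 17.38
eef_pos: [586.5, -78.2, 91.0]
eef_rot: [0.704, -0.704, -0.072, 0.061]
contact_force: [-6.5, 2.3, 13.5]
finger_gap: 0.004
```

The force is rising at z≈91, which is the expected height with the roll on the block. Now I'll check that it's firm.

```bash
python3 -m crank '[0,0,1,0,0, 0,0,1.6,0,0, 0,0,1.6,0,0, 0,0,1.6,0,0]'; python3 -m crank '[0,0,1,0,0, 0,0,2,0,0, 0,0,2,0,0, 0,0,2,0,0, 0,0,2,0,0]';python3 st.py
```

```text
time_s: 17.72
eef_pos: [586.6, -78.2, 90.9]
eef_rot: [0.704, -0.704, -0.072, 0.06]
contact_force: [-9.1, 1.1, 17.3]
finger_gap: 0.008
time_s: 18.13
eef_pos: [586.8, -78.2, 90.8]
eef_rot: [0.704, -0.704, -0.072, 0.06]
contact_force: [-10.8, 1.3, 19.1]
finger_gap: 0.005
t 18.13 pos [586.8 -78.2  90.8] yaw 10.73 F [-10.8   1.3  19.1] gap 0.4 q [-0.18  0.    1.8   0.01  1.32 -0.37]
```

Run:
```python
from fitrun import *
ya=np.radians(10.6);X=np.array([np.cos(ya),np.sin(ya)]);Y=np.array([-X[1],X[0]]);c=np.array([590.2,-109.8])
for n in("scene","top"):
    p,d=manip.read_camera(n);a=p[150:250,190:310] if n=="scene" else p[140:260,210:350]
    cv2.imwrite(f"pics/{n}8.png",cv2.resize(a[...,::-1],None,fx=5,fy=5,interpolation=cv2.INTER_CUBIC))
    for q in("v_block","square","parallel"):
        r=manip.trace(n,q); 
        if r:
            P=cloud(n,d)[r[0]["pixels"]];print(n,q,round(r[0]["p"],2),np.median(P,0).round(0))
o=manip.get_obs();print(o["time_s"],o["contact_force"].round(1),o["eef_pos"].round(1))
```

```text
scene v_block 0.95 [744. 212.  23.]
scene square 0.95 [747. -46.  11.]
scene parallel 0.52 [563. 435.  10.]
top v_block 0.61 [736. 216.  27.]
top square 0.81 [751. -38.  16.]
top parallel 0.65 [ 581. -206.   58.]
18.5333 [-10.9   0.7  19.7] [586.8 -78.2  90.8]
```

View pics/scene8.png

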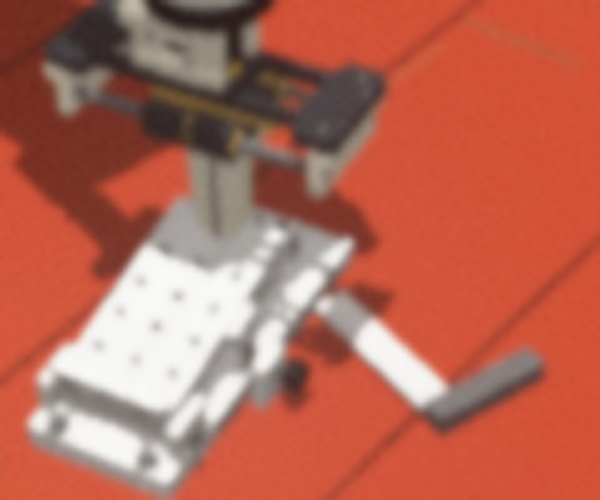

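View pics/top8.png

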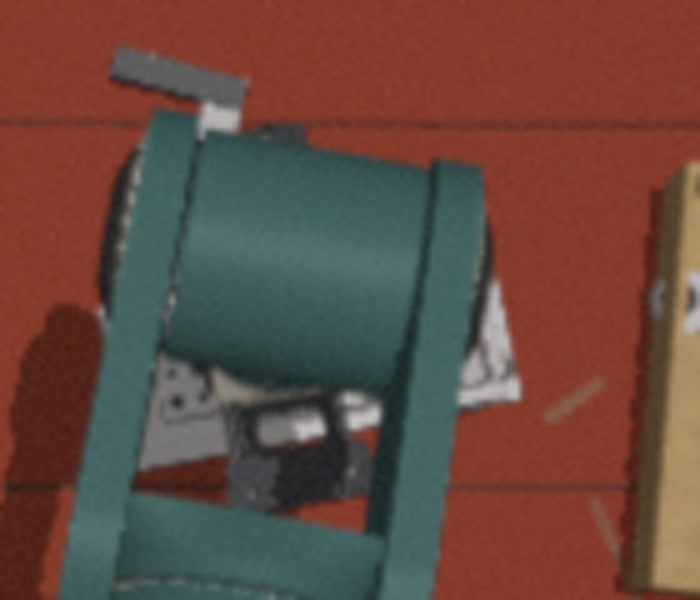

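The scene view shows the closed fingers pressing on the plate's free end (220,235), with the plate lowered. In the top view the block's end still shows at (185,390) on the ledge. The force is steady at about 20 N, so I'm handing in.

```bash
python3 -c "
from station import manip
print(manip.finish_job());o=manip.get_obs();print(o['time_s'],o['contact_force'].round(1),o['eef_pos'].round(1))"
```

```text
the job is handed in; nothing more can be done
None
the job is handed in; nothing more can be done
```

I handed in the job with the setup block under the free roll and the closed fingers still pressing the plate down. I set the block on the base's ledge, regripped it by its outer end, slid it under the roll and let go. I then pressed the plate's free end down at about y = 32 mm on the base.

**Last checks:**
- **Block:** after release its centre was at about x = −2 mm, y = 52 mm on the base. It lay flat (top about 44 mm up) and square to about 2°.
- **Plate during insertion:** the pictures showed no clear shift. Median heights at its free end changed by +0.6 mm in one camera and −1.3 mm in the other, which is camera noise level.
- **Pressing:** the plate gave way at about 7–9 N, then stopped hard with the tool at z = 90.8 mm; I expected 90.6 mm with the roll on the block. The force held steady at about 20 N down and 11 N sideways.
- **Other tools:** the square, V-block and parallel showed no clear shift in the scene camera (median points within about 6 mm).

**Checks that disagreed or fell short:**
- The top camera's last report of the parallel was a false one, on the sine plate.
- The top camera's last reading of the square moved because the arm hid part of it.
- The trained network missed the block in one scene picture, so I read its end position from the top picture by eye.
- While pressing, the arm hid most of the block, so I did not measure its position again.

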